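Clamp a rolling-pin body in the boring jig

ROBOT

A 7-joint arm with a two-finger parallel gripper is mounted at the origin on the work surface. World frame = base frame: x ahead of the robot, y to its left, z up, the work surface at z = 0. Lengths are in m, angles in rad, forces in N, time in s.
With the tool pointing down it reaches from about 0.4 to 0.85 m from the base axis. Payload 10.4 kg.
Tool frame: the origin (TCP) lies at the centre of the arm's flange, where the gripper is bolted on; the fingertips stand 182 mm ahead of it and the grasp point (between the pads) lies 164 mm ahead of it; y points along the fingers, x is the direction in which the jaws open and shut, and the axes are right-handed (so a half turn about y gives the same grasp; the last joint's range is limited). The gripper opens to 87 mm and grips with 3 to 60 N. Pads are 19 mm wide; open, the fingers measure 117 mm over their backs; the gripper's body (75 mm by 190 mm) begins 51 mm behind the grasp point.
Start: joints at [1.159, 0.332, -0.065, 1.46, 0.022, 1.35, -0.088], TCP at [0.237, -0.578, 0.405] pointing down, gripper open.
Joint ranges: [-2.6, 2.6], [-0.5, 2.12], [-1.47, 1.34], [0.16, 2.42], [-1.27, 4.41], [0.06, 2.06], [-2.6, 2.6]. Speed limits (rad/s): [2.22, 2.22, 2.79, 2.79, 3.14, 3.14, 3.14].

INTERFACE

Orientations are given as a rotation vector (axis times angle).
In Python, from plant import bot, optics, models gives the robot as it stands. The module is installed in compiled form; this text tells all that it offers.
- The arm moves only by the tool carry_out, never from a script. Its argument "commands" is a list of rows, each an object of numbers: "dx", "dy", "dz": the shift along the world's x, y, z in mm; "rx", "ry", "rz": the turn, a rotation vector about the world's x, y, z in rad; "jaw": the opening, from 0 (shut) to 1 (fully open). A call has 1 to 20 rows; each row is the pose to reach, as a shift and turn from the pose commanded when the call began; what a row does not reach only later rows make up. A row lasts 1/8 s, in which the tool goes at most 62.5 mm and 10.7 degrees, less where a joint would pass 70% of its speed; a pose out of reach is approached as far as the arm can. A call with a gripper value outside its range is refused whole. The fingers move at their own pace and stop on an object; "newtons" is the grip in N (left out, the last holds). Time passes only in rows, so rows that repeat a pose let the fingers close. It gives the time, the measured TCP pose, the force and the opening at its end, in the units of the state.
- bot.get_state(): the state, without advancing time (a new reading comes with each control period).
- optics.get_image(name): name is "side" or "top"; returns (picture, depth): 420x560x3 uint8, red, green, blue; 420x560 float32, m along the optical axis (not along the pixel's ray), 0 where there is no reading.
- optics.get_calibration(name): a dict with "camera_matrix" (3x3 intrinsics, pixels), "eye" and "rotation" of the camera in the world. Camera axes: x right, y down, z forward; pixel columns grow to the right and rows downward; lengths in m; the calibration is good to about 2 mm. A picture is of the moment at which its call begins. get_calibration takes no time and is no camera call.
- bot.finish_job(): hands the job in, once; it reports no verdict.
Trained networks look in the newest picture that a camera, given by its name, has taken for a name from the list of things; names that differ only in an ending like _2 or _b are one class to them, and where a whole thing is asked for, a point or a joint stands for the part that bears it (a point fixed in the world has none). Each returns a list of dicts, best first, with "p" (0 to 1); they miss things now and then, are a little off and sometimes report something else, mostly with a low value. They report only what shows in the picture. A call takes as long as a camera call. They do not tell look-alikes from the thing itself.
- models.recognise(camera, target): "xy" ([column, row] in pixels, amid what is visible of it).
- models.place_of(camera, target): "xy" ([column, row] in pixels: a listed point, or the origin of a listed thing).
The state is a dict: "t": time; "joints": joint angles; "dq": joint speeds; "effort": joint torques, N m; "ee_pos": TCP position; "orientation": TCP orientation; "wrist_force": force on the tool from outside, world axes, zero at the start; "ft_torque": the same for the moment, N m; "width": finger opening in m.
Only numpy, scipy, OpenCV 4.12 (cv2) and the standard library are available. Lean on these libraries where they do the work, as an engineer would, in place of code of your own. Each camera call takes 0.05 s, during which the arm holds its last target. There are 200 camera calls.

TASK

Load the boring jig: lay the grooved rolling-pin body in the two V-blocks, slide it along and press it firmly home against the steel end plate without ramming it, and then, with the pin home, push the toggle clamp's upright handle over until it snaps past centre and locks the pin down. A gentle fingertip push is enough: do not press hard on the handle or lean on it once it has gone over, and leave the other things on the bench where they are.

Things in the scene. Friction and masses are not known exactly. Their poses are not given: they have to be found in the camera images.
- pin: The rolling pin, still without its handles, a beech cylinder with fine ring grooves all along, 44 mm diameter, 240 mm long, about 0.26 kg, both ends alike. Starts lying left of the jig, one of three pieces of beech side by side about 110 mm apart (the others: a square blank, a slim turned leg). Origin: its centre, on the axis; x along its length, either way round. It may have rolled.
- jig: Boring jig fixed to the bench: plywood board 260 (x) x 330 (y) x 18 mm. Origin: middle of its underside; z up; x away from the robot at yaw 0. Two wooden 90 degree V-blocks, 24 mm thick (y), 72 mm wide, reach 47 mm above the bench at y = -75 and +75 mm, V line at x = -60 mm. Between them nothing stands above the board: room for fingers beside the pin.
- pin_home (a point): The pin's centre when it lies in the V-blocks fully home on the end plate: jig x = -60, y = 0, 53 mm above the bench (pin top 75 mm up). Axes as the jig's: the pin lies along y and is slid towards +y. It can be laid in from straight above, then slid; sliding it in the V-blocks takes 2 to 5 N, so it is firmly home when the push along +y has risen to some 8 N.
- end_plate: Steel end plate, rigid, 90 mm wide (x), 12 mm thick (y), from 18 to 110 mm above the bench, drill bush on its outer side. The pin's end must bear on its inner face. Origin: bottom middle of the inner face, 18 mm above the bench, 120 mm from pin_home along +y. Axes as the jig's. Touch is to be felt by force.
- clamp_handle (a joint): Toggle clamp handle, rad. 0 at the start: open, handle upright, stays where left by light friction. Grows as it is pushed over, away from the pin; its angle above level is 1.35 minus this value. Over a pin it resists from about 0.95, with up to about 8 N at the push point, until dead centre at 1.22, then snaps by itself to its rigid stop at 1.31 (locked). Let go sooner, it springs back.
- clamp_pivot (a point): The handle's pivot, parallel to the jig's y, at jig x = +54, y = +75 mm, 60 mm above the bench. The clamp stands on a riser 50 mm wide (y), 50 mm high, jig x = -14 to +86 mm; its steel cheeks, 24 mm wide, reach 107 mm above the bench between jig x = -1 and +29 mm, 80 mm beyond. Beyond the riser nothing stands under the handle but the board.
- clamp_grip: Black rubber sleeve of the handle, 68 mm long, 20 mm wide (y), 14 mm thick, rounded, ending 112 mm from the pivot (169 mm above the bench when open). Origin: on the handle's centre line, 70 mm from the pivot. x points along the handle to its free end, y as the jig's y, z to the side that is pushed (towards the pin when upright, up when level).
- grip_push (a point): Where to push: on the handle's centre line inside the sleeve, 85 mm from the pivot; the surface to push on lies 7 mm from it along the sleeve's z.
- clamp_pad: Rubber pad, 18 mm diameter, on a sprung spindle near the end of the clamp arm, a steel bar 14 mm thick turning at jig x = +10, y = +75 mm, 98 mm above the bench. Origin: middle of the pad's face. Open, the bar stands upright, its end 180 mm above the bench, some 50 mm of free space between it and the handle, the pad clear of the pin's place; locked, the pad presses on top of the pin, about 24 N.
- blank: Bystander: square-section beech blank 210 x 46 x 46 mm, lying among the three pieces of beech. Origin: middle of its underside.
- leg: Bystander: short slim turned beech leg, 175 mm long, 38 mm at its thickest, lying among the three pieces of beech. Origin: below its middle, on the bench.
- gouge: Bystander: turning gouge with dark handle, 375 mm long, lying to the right of the jig. Origin: on the bench, where the handle meets the blade.
- mallet: Bystander: turner's round mallet standing on its head at the far left, 92 mm in diameter, 200 mm high. Origin: middle of its underside.
- tin: Bystander: low steel tin, 84 mm in diameter, 62 mm high, beyond the jig. Origin: middle of its underside.
- drive_centre: Bystander: steel drive centre for the lathe standing on its head, 32 mm in diameter, 85 mm high, beyond the pieces of beech. Origin: middle of its underside.
- brush: Bystander: bench brush, 190 mm long, lying beyond the jig. Origin: its middle, on the bench.
Not all that is in view belongs to the job. What is shaped like the pin but red or yellow is not meant.

How it is judged:
On the way, in this order (a step that is already met when the one before it is completed fails the run):
1. with the clamp still open, the pin lies in the V-blocks and is pressed home against the end plate with more than 2 N (x of pin in the frame of jig between -0.063 and -0.057 m and y of pin in the frame of jig between -0.002 and 0.002 m and z of pin in the frame of jig between 0.049 and 0.057 m and angle between the x axis of pin and the y axis of jig, either way round below 0.03 rad and contact force between pin and end_plate above 2 N and value of joint clamp_handle below 0.7 rad), for 0.1 s.
2. the clamp's handle has gone past centre and the pad presses on the pin (value of joint clamp_handle above 1.27 rad and contact force between clamp_pad and pin above 12 N), for 0.2 s.
At the end, for the whole second after the job is handed in: The pin lies at rest in both V-blocks, along them within 0.03 rad, 3 mm sideways and 4 mm in height, its end within 2 mm of the end plate; the clamp handle stands past centre (joint above 1.27 rad) and the pad presses on the pin with more than 12 N (all of step 2 and x of pin in the frame of jig between -0.063 and -0.057 m and y of pin in the frame of jig between -0.002 and 0.002 m and z of pin in the frame of jig between 0.049 and 0.057 m and angle between the x axis of pin and the y axis of jig, either way round below 0.03 rad and linear speed of pin below 0.02 m/s); the robot touches nothing.
It fails at once if the pin is rammed into the end plate (more than 40 N) (contact force between pin and end_plate above 40 N).
It fails at once if the robot pushes on the clamp handle with more than 35 N (contact force between any of the arm, the fingers and clamp_grip above 35 N).
It fails at once if another thing on the bench is moved by more than 30 mm (distance of any of blank, leg, gouge, mallet, tin, drive_centre, brush from where it was at the start of the episode above 0.03 m).
It also fails if it takes over 67 s, if anything falls off the work surface, if the arm or the gripper's body presses on something with over 40 N, if the wrist force passes 120 N, or if a joint passes its speed limit or range.

## Working session

There is one attempt and no reset: what is moved stays moved. The work goes in short steps, Python scripts to look and compute and a tool call to move; the robot and the scene stay as the last step left them, time stands still between calls to the robot, and variables do not carry over. Pictures are saved under pics/ and viewed, about 8 in all and at most 12, crops included, and the job is handed in when it is done.

Besides the shell and the picture viewer there is one more tool, called after "Emit:" as name(argument=value, ...) on one line, values as JSON. carry_out: Moves the arm, as the interface text tells. Its arguments: {"type":"object","properties":{"commands":{"type":"array"},"newtons":{"type":"number"}},"required":["commands"]}

```bash
mkdir -p pics; cat > h.py <<'E'
import numpy as np, cv2
from plant import bot, optics, models
def save(name,img,crop=None,scale=1):
    if crop: x0,y0,x1,y1=crop; img=img[y0:y1,x0:x1]
    if scale!=1: img=cv2.resize(img,None,fx=scale,fy=scale,interpolation=cv2.INTER_CUBIC)
    cv2.imwrite(f'pics/{name}.png',img[:,:,::-1])
def cal(c):
    d=optics.get_calibration(c); return np.array(d['camera_matrix']),np.array(d['eye']),np.array(d['rotation'])
def cloud(c,depth):
    K,e,R=cal(c); v,u=np.mgrid[:depth.shape[0],:depth.shape[1]]
    p=np.stack([(u-K[0,2])/K[0,0]*depth,(v-K[1,2])/K[1,1]*depth,depth],-1)
    return p@R.T+e
def ray(c,xy,z):
    K,e,R=cal(c); d=R@np.linalg.solve(K,[xy[0],xy[1],1]); return e+d*(z-e[2])/d[2]
def proj(c,P):
    K,e,R=cal(c); q=K@(R.T@(np.asarray(P)-e)); return q[:2]/q[2]
E
python3 - <<'E'
from h import *
s=bot.get_state(); print({k:np.round(v,3) for k,v in s.items()})
for c in ['top','side']:
    im,d=optics.get_image(c); save(c+'0',im); np.save(c+'0.npy',d); K,e,R=cal(c); print(c,e,R.round(3).tolist(),K[0,0])
    for t in ['pin','jig','pin_home','end_plate','clamp_pivot','clamp_grip','grip_push','clamp_pad','blank','leg']:
        r=models.place_of(c,t)[:3]
        print(t,[(np.round(q['xy'],1).tolist(),round(q['p'],2)) for q in r])
E
```

```text
{'t': np.float64(0.0), 'joints': array([ 1.159,  0.333, -0.065,  1.461,  0.022,  1.35 , -0.088]), 'dq': array([ 0.001, -0.   , -0.001,  0.001,  0.   , -0.   ,  0.   ]), 'effort': array([ 0.0000e+00, -6.2325e+01,  2.5000e-02, -3.8991e+01, -6.1000e-02,
        4.0000e-02,  0.0000e+00]), 'ee_pos': array([ 0.237, -0.578,  0.404]), 'orientation': array([-1.368,  0.919, -0.917]), 'wrist_force': array([ 0.029, -0.921, -0.478]), 'ft_torque': array([-0.02 , -0.017,  0.001]), 'width': np.float64(0.087)}
top [0.42579341 0.02689124 1.87263894] [-2.188, 2.2, -0.039] 538.7770225264736
pin [([212.7, 211.9], 0.87), ([238.2, 290.2], 0.77), ([133.7, 270.5], 0.74)]
jig [([345.2, 217.1], 0.71)]
pin_home [([347.6, 227.8], 0.62), ([184.7, 209.9], 0.3)]
end_plate [([244.5, 217.9], 0.55), ([316.1, 237.3], 0.42)]
clamp_pivot [([323.6, 203.8], 0.91), ([343.8, 216.0], 0.7)]
clamp_grip [([322.5, 198.2], 0.61)]
grip_push [([321.6, 195.7], 0.39)]
clamp_pad [([322.1, 203.4], 0.63), ([330.5, 225.4], 0.42)]
blank [([185.2, 208.0], 0.86)]
leg [([245.2, 216.3], 0.86), ([211.0, 212.4], 0.66)]
side [0.06645924 1.47302936 1.08664671] [-0.366, 2.611, -1.413] 481.21359611472866
pin [([254.5, 275.5], 0.69), ([337.9, 272.1], 0.63), ([206.4, 267.5], 0.31)]
jig [([295.1, 211.4], 0.95)]
pin_home [([314.6, 200.0], 0.93)]
end_plate [([309.1, 221.5], 0.74), ([273.8, 265.8], 0.18)]
clamp_pivot [([281.8, 209.0], 0.58)]
clamp_grip [([245.0, 298.8], 0.58), ([218.7, 244.2], 0.57), ([277.0, 192.6], 0.54)]
grip_push [([273.9, 190.2], 0.63)]
clamp_pad [([257.5, 184.3], 0.59), ([301.2, 184.5], 0.43)]
blank [([242.0, 299.7], 0.97)]
leg [([272.6, 263.6], 0.78)]
```

```bash
sed -i 's/np.array(d\[.rotation.\])/cv2.Rodrigues(np.array(d["rotation"],float))[0]/' h.py
python3 - <<'E'
from h import *
s=bot.get_state(); print(cv2.Rodrigues(np.array(s['orientation']))[0].round(3))
for c in ['top','side']:
    K,e,R=cal(c); print(c,R.round(2).tolist())
P=lambda xy,z,c='top':ray(c,xy,z).round(3)
print('pins',[P(q,.022) for q in [(212.7,211.9),(238.2,290.2),(133.7,270.5)]])
print('pins side',[P(q,.022,'side') for q in [(254.5,275.5),(337.9,272.1),(206.4,267.5)]])
print('home',P((347.6,227.8),.053),P((314.6,200),.053,'side'))
print('plate',P((316.1,237.3),.018),P((309.1,221.5),.018,'side'))
print('pivot',P((323.6,203.8),.06),P((281.8,209),.06,'side'),'jig',P((345.2,217.1),0),P((295.1,211.4),0,'side'))
a=cv2.imread('pics/top0.png');b=cv2.imread('pics/side0.png')
cv2.imwrite('pics/v1.png',cv2.resize(a[120:360,80:480],None,fx=2,fy=2,interpolation=cv2.INTER_CUBIC))
cv2.imwrite('pics/v2.png',cv2.resize(b[100:360,150:450],None,fx=2.3,fy=2.3,interpolation=cv2.INTER_CUBIC))
E
```

```text
[[ 0.379  0.     0.925]
 [-0.925 -0.     0.379]
 [ 0.    -1.     0.   ]]
top [[-0.01, -1.0, 0.05], [-1.0, 0.01, 0.01], [-0.01, -0.05, -1.0]]
side [[-0.96, -0.14, 0.25], [-0.28, 0.53, -0.8], [-0.02, -0.84, -0.55]]
pins [array([0.52 , 0.312, 0.022]), array([0.251, 0.224, 0.022]), array([0.32 , 0.583, 0.022])]
pins side [array([0.526, 0.312, 0.022]), array([0.258, 0.22 , 0.022]), array([0.7  , 0.316, 0.022])]
home [ 0.462 -0.148  0.053] [ 0.43  -0.164  0.053]
plate [ 0.43  -0.043  0.018] [ 0.427 -0.056  0.018]
pivot [ 0.543 -0.068  0.06 ] [ 0.537 -0.053  0.06 ] jig [ 0.5   -0.146  0.   ] [ 0.506 -0.139  0.   ]
```

View pics/v1.png

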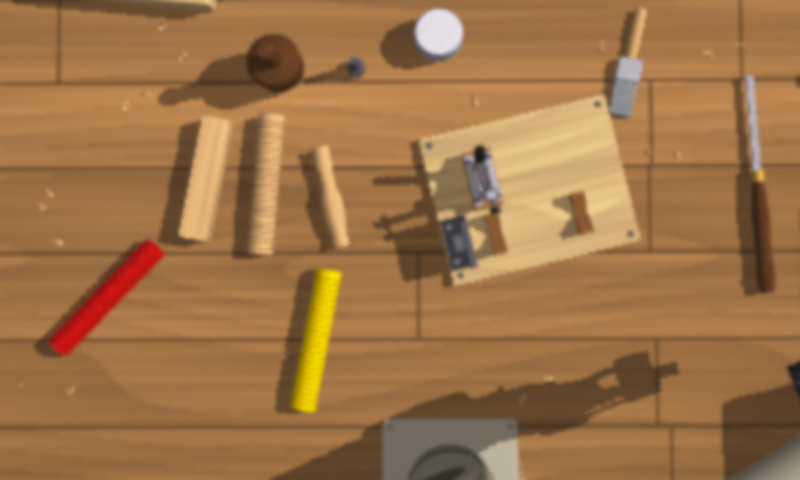

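View pics/v2.png

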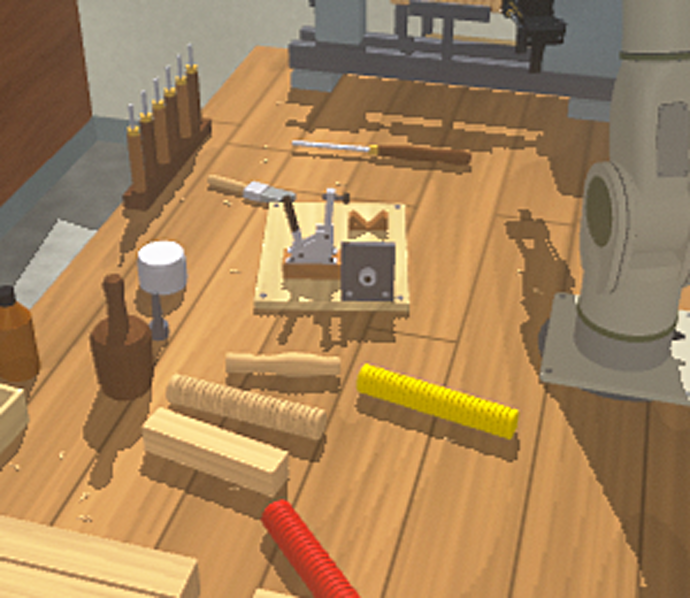

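Views: in v1 (top, crop ×2, offset 80,120) the three beech pieces are the blank at (205,180), the ringed cylinder at (265,185) and the leg at (332,197). The jig is at (530,190), yawed by about +0.24 rad. The red cylinder (105,297) and yellow cylinder (318,340) are decoys.

Candidates for "pin" in the full top picture: (213,212) beech and grooved, (238,290) yellow, (134,270) red. The first fits, because it is beech, ringed and the middle one of the three. I'll confirm it with a crop and fit poses from depth.

```bash
python3 - <<'E'
from h import *
d=np.load('top0.npy'); P=cloud('top',d); im=cv2.imread('pics/top0.png')
cv2.imwrite('pics/v3.png',cv2.resize(im[165:260,160:270],None,fx=5,fy=5,interpolation=cv2.INTER_CUBIC))
print('bench z',np.median(P[300:330,330:400,2]))
# pin
for c in ['top','side']:
    Q=cloud(c,np.load(c+'0.npy')).reshape(-1,3)
    m=(abs(Q[:,0]-.52)<.16)&(abs(Q[:,1]-.312)<.05)&(Q[:,2]>.026)
    q=Q[m]; cnt=q.mean(0); (cx,cy),(w,h),a=cv2.minAreaRect((q[:,:2]*1000).astype(np.float32))
    u=np.linalg.svd(q[:,:2]-cnt[:2])[2][0]; u*=np.sign(u[0])
    print(c,'pin n',m.sum(),'mean',cnt.round(4),'rect',cx,cy,w,h,a,'yaw',np.arctan2(u[1],u[0]).round(4),'zmax',np.percentile(q[:,2],99))
    m=(abs(Q[:,0]-.5)<.2)&(abs(Q[:,1]+.146)<.22)&(abs(Q[:,2]-.018)<.004)
    r=cv2.minAreaRect((Q[m][:,:2]*1000).astype(np.float32)); print(c,'board',m.sum(),r)
# board from top: corners by colour edges not needed; heights map
o=np.array([.503,-.143]); 
E
```

```text
bench z 0.0009371504017066101
top pin n 860 mean [0.5242 0.3097 0.0407] rect 541.117431640625 309.6841125488281 44.559288024902344 281.8802490234375 84.43700408935547 yaw -0.0977 zmax 0.090275496124619
top board 3801 ((501.741943359375, -151.3004913330078), (393.97772216796875, 396.21783447265625), 89.9450912475586)
side pin n 765 mean [0.5316 0.3205 0.0412] rect 540.9310302734375 317.2793273925781 52.43452072143555 285.6430358886719 82.83780670166016 yaw -0.1152 zmax 0.09753263364365002
side board 1336 ((523.3942260742188, -163.33074951171875), (279.4074401855469, 410.0930480957031), 14.51419734954834)
```

View pics/v3.png

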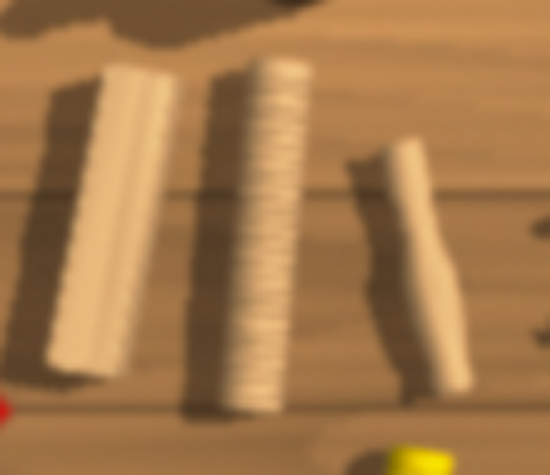

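The crop shows the fine-ringed natural-beech cylinder between blank and leg, centred at full pixel (213.6,212.4): this is the pin. Next I clean up the pose fits while setting out.

```bash
python3 - <<'E'
from h import *
for c in ['top','side']:
    P=cloud(c,np.load(c+'0.npy')); x,y,z=P[...,0],P[...,1],P[...,2]
    m=(abs(x-.52)<.13)&(abs(y-.312)<.045)&(z>.028)&(z<.052)
    q=P[m]; u=np.linalg.svd(q[:,:2]-q[:,:2].mean(0),full_matrices=False)[2][0]; u*=np.sign(u[0])
    r=cv2.minAreaRect((q[:,:2]*1000).astype(np.float32)); t=q[:,:2]@u
    print(c,'pin',m.sum(),q.mean(0).round(4),'yaw',np.arctan2(u[1],u[0]).round(4),'rect',np.round(r[0],1),np.round(r[1],1),'ztop',np.percentile(q[:,2],98).round(4))
    m=((abs(x-.5)<.2)&(abs(y+.146)<.24)&(z>.010)&(z<.2)).astype(np.uint8)
    m=cv2.morphologyEx(m,cv2.MORPH_OPEN,np.ones((3,3)))
    n,l,s,_=cv2.connectedComponentsWithStats(m); k=1+s[1:,4].argmax()
    mb=(l==k)&(z<.03); r=cv2.minAreaRect((P[mb][:,:2]*1000).astype(np.float32)); print(c,'board',mb.sum(),r,P[mb][:,2].mean().round(4))
    for nm,lo,hi in [('vb',.036,.052),('plate',.1,.115),('tall',.12,.2)]:
        mm=(l==k)&(z>lo)&(z<hi); n2,l2,s2,_=cv2.connectedComponentsWithStats(mm.astype(np.uint8))
        for i in range(1,n2):
            if s2[i,4]>12: print('  ',nm,s2[i,4],P[l2==i].mean(0).round(4))
E
```

```text
top pin 789 [0.5194 0.3107 0.0396] yaw -0.0909 rect [520.3 311.2] [ 43.1 239.9] ztop 0.05
top board 6107 ((525.1697387695312, -167.79251098632812), (280.2137145996094, 391.49481201171875), 13.36993408203125) 0.0192
   vb 13 [ 0.5493 -0.0313  0.0475]
   vb 18 [ 0.5157 -0.0395  0.0474]
   vb 46 [ 0.4906 -0.2214  0.0437]
   vb 20 [ 0.4818 -0.0592  0.0478]
   vb 35 [ 0.4559 -0.0756  0.0443]
   vb 47 [ 0.445  -0.2314  0.0426]
   vb 43 [ 0.4093 -0.0872  0.0446]
   plate 27 [ 0.4499 -0.0245  0.1102]
   plate 48 [ 0.4036 -0.0362  0.1091]
   tall 48 [ 0.5607 -0.0502  0.1559]
   tall 62 [ 0.4856 -0.0685  0.1732]
side pin 645 [0.5138 0.3228 0.0385] yaw -0.0855 rect [519.4 317.4] [ 45.6 241.5] ztop 0.0468
side board 1831 ((518.1768188476562, -158.2240753173828), (271.865234375, 394.0203857421875), 14.51419734954834) 0.019
   vb 25 [ 0.4916 -0.2145  0.043 ]
   vb 25 [ 0.4395 -0.2254  0.0434]
   vb 107 [ 0.5141 -0.0392  0.0452]
   vb 68 [ 0.4178 -0.023   0.0444]
   plate 14 [ 0.5506 -0.0441  0.1087]
   plate 29 [ 0.5017 -0.0574  0.1053]
   plate 89 [ 0.4189 -0.0272  0.1076]
   tall 59 [ 0.4933 -0.0587  0.1565]
   tall 53 [ 0.5587 -0.0423  0.1466]
```

Emit:
carry_out(commands=[{"dx": 60,"dy": 60,"rz": 0.18},{"dx": 210,"dy": 480,"rz": 1.2},{"dx": 210,"dy": 480,"rz": 1.2},{"dx": 210,"dy": 480,"rz": 1.2},{"dx": 210,"dy": 480,"rz": 1.2},{"dx": 210,"dy": 480,"rz": 1.2},{"dx": 210,"dy": 480,"rz": 1.2},{"dx": 210,"dy": 480,"rz": 1.2},{"dx": 283,"dy": 888,"rz": 2.66},{"dx": 283,"dy": 888,"rz": 2.66},{"dx": 283,"dy": 888,"rz": 2.66},{"dx": 283,"dy": 888,"rz": 2.66},{"dx": 283,"dy": 888,"rz": 2.66},{"dx": 283,"dy": 888,"rz": 2.66},{"dx": 283,"dy": 888,"rz": 2.66},{"dx": 283,"dy": 888,"rz": 2.66},{"dx": 283,"dy": 888,"rz": 2.66},{"dx": 283,"dy": 888,"rz": 2.66}])

```text
invalid input
```

Emit:
carry_out(commands=[{"dx": 60,"dy": 60,"dz": 0,"rx": 0,"ry": 0,"rz": 0.18,"jaw": 1},{"dx": 210,"dy": 480,"dz": 0,"rx": 0,"ry": 0,"rz": 1.2,"jaw": 1}], newtons=20)

```text
t: 1.35
ee_pos: [0.3051, -0.4745, 0.4044]
orientation: [-1.476, 0.631, -0.632]
wrist_force: [1.5, 0.4, 0.6]
width: 0.0869
```

```bash
cat >> h.py <<'E'
def to(x,y,z,jawang):
    "shift (mm) and turn from the measured pose to TCP x,y,z, tool down, jaw axis at jawang"
    s=bot.get_state(); R=cv2.Rodrigues(np.array(s['orientation'],float))[0]; p=np.array(s['ee_pos'])
    c,n=np.cos(jawang),np.sin(jawang); T=np.array([[c,0,-n],[n,0,c],[0,-1,0]])  # columns x,y,z; y down
    if np.linalg.det(T)<0: T[:,2]*=-1
    r=cv2.Rodrigues(T@R.T)[0].ravel()
    print('d',((np.array([x,y,z])-p)*1000).round(1),'r',r.round(4),'F',np.round(s['wrist_force'],1),'w',round(float(s['width']),4),'t',round(float(s['t']),2),'j',np.round(s['joints'],2))
E
python3 - <<'E'
from h import *
to(.520,.312,.35,1.481)
E
```

```text
d [214.9 786.5 -54.4] r [-1.0000e-03  1.0000e-04  2.2891e+00] F [1.5 0.4 0.6] w 0.0869 t 1.35 j [ 1.07  0.21 -0.18  1.62  0.04  1.32  0.08]
```

Emit:
carry_out(commands=[{"dx": 150,"dy": 390,"dz": 0,"rx": 0,"ry": 0,"rz": 1.15,"jaw": 1},{"dx": 150,"dy": 390,"dz": 0,"rx": 0,"ry": 0,"rz": 1.15,"jaw": 1},{"dx": 150,"dy": 390,"dz": 0,"rx": 0,"ry": 0,"rz": 1.15,"jaw": 1},{"dx": 150,"dy": 390,"dz": 0,"rx": 0,"ry": 0,"rz": 1.15,"jaw": 1},{"dx": 150,"dy": 390,"dz": 0,"rx": 0,"ry": 0,"rz": 1.15,"jaw": 1},{"dx": 150,"dy": 390,"dz": 0,"rx": 0,"ry": 0,"rz": 1.15,"jaw": 1},{"dx": 215,"dy": 786,"dz": 0,"rx": 0,"ry": 0,"rz": 2.289,"jaw": 1},{"dx": 215,"dy": 786,"dz": 0,"rx": 0,"ry": 0,"rz": 2.289,"jaw": 1},{"dx": 215,"dy": 786,"dz": 0,"rx": 0,"ry": 0,"rz": 2.289,"jaw": 1},{"dx": 215,"dy": 786,"dz": 0,"rx": 0,"ry": 0,"rz": 2.289,"jaw": 1},{"dx": 215,"dy": 786,"dz": 0,"rx": 0,"ry": 0,"rz": 2.289,"jaw": 1},{"dx": 215,"dy": 786,"dz": 0,"rx": 0,"ry": 0,"rz": 2.289,"jaw": 1},{"dx": 215,"dy": 786,"dz": 0,"rx": 0,"ry": 0,"rz": 2.289,"jaw": 1},{"dx": 215,"dy": 786,"dz": 0,"rx": 0,"ry": 0,"rz": 2.289,"jaw": 1},{"dx": 215,"dy": 786,"dz": -80,"rx": 0,"ry": 0,"rz": 2.289,"jaw": 1},{"dx": 215,"dy": 786,"dz": -110,"rx": 0,"ry": 0,"rz": 2.289,"jaw": 1}])

```text
t: 3.35
ee_pos: [0.5185, 0.3093, 0.2929]
orientation: [-1.254, -1.137, 1.138]
wrist_force: [0.7, 0.0, -0.2]
width: 0.0869
```

```bash
python3 - <<'E'
from h import *
to(.520,.312,.190,1.481)
im,d=optics.get_image('side'); save('v4',im,(150,170,370,340),3)
E
```

```text
d [   1.5    2.7 -102.9] r [ 0.0008 -0.      0.0075] F [ 0.7  0.  -0.2] w 0.0869 t 3.35 j [ 0.06  0.52 -0.88  1.62  0.43  1.21  0.56]
```

View pics/v4.png

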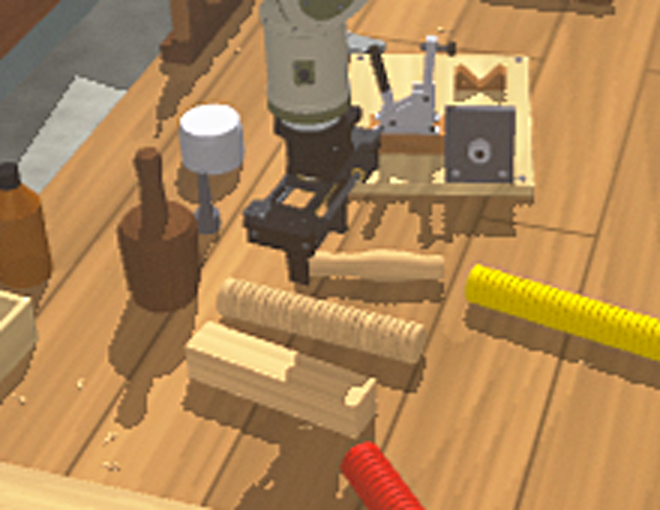

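The gripper (finger tip at 300,265 in the crop) hangs above the pin, between leg and blank and clear of the mallet. Descending and gripping.

Emit:
carry_out(commands=[{"dx": 1,"dy": 2,"dz": -40,"rx": 0,"ry": 0,"rz": 0,"jaw": 1},{"dx": 1,"dy": 2,"dz": -80,"rx": 0,"ry": 0,"rz": 0,"jaw": 1},{"dx": 1,"dy": 2,"dz": -101,"rx": 0,"ry": 0,"rz": 0,"jaw": 1},{"dx": 1,"dy": 2,"dz": -101,"rx": 0,"ry": 0,"rz": 0,"jaw": 1}])

```text
t: 3.9
ee_pos: [0.5195, 0.3118, 0.1936]
orientation: [-1.253, -1.136, 1.139]
wrist_force: [-0.0, 0.5, -0.5]
width: 0.087
```

Emit:
carry_out(commands=[{"dx": 0,"dy": 0,"dz": 0,"rx": 0,"ry": 0,"rz": 0,"jaw": 0.4},{"dx": 0,"dy": 0,"dz": 0,"rx": 0,"ry": 0,"rz": 0,"jaw": 0.4},{"dx": 0,"dy": 0,"dz": 0,"rx": 0,"ry": 0,"rz": 0,"jaw": 0.4},{"dx": 0,"dy": 0,"dz": 0,"rx": 0,"ry": 0,"rz": 0,"jaw": 0.4},{"dx": 0,"dy": 0,"dz": 0,"rx": 0,"ry": 0,"rz": 0,"jaw": 0.4},{"dx": 0,"dy": 0,"dz": 0,"rx": 0,"ry": 0,"rz": 0,"jaw": 0.4}], newtons=20)

```text
t: 4.65
ee_pos: [0.5194, 0.3124, 0.1939]
orientation: [-1.253, -1.138, 1.138]
wrist_force: [-1.1, -0.1, 1.3]
width: 0.0432
```

Emit:
carry_out(commands=[{"dx": 0,"dy": 0,"dz": 30,"rx": 0,"ry": 0,"rz": 0,"jaw": 0.4},{"dx": 0,"dy": 0,"dz": 90,"rx": 0,"ry": 0,"rz": 0,"jaw": 0.4},{"dx": 0,"dy": 0,"dz": 150,"rx": 0,"ry": 0,"rz": 0,"jaw": 0.4},{"dx": 0,"dy": -20,"dz": 210,"rx": 0,"ry": 0,"rz": -0.1,"jaw": 0.4},{"dx": -10,"dy": -60,"dz": 212,"rx": 0,"ry": 0,"rz": -0.25,"jaw": 0.4},{"dx": -20,"dy": -110,"dz": 212,"rx": 0,"ry": 0,"rz": -0.4,"jaw": 0.4},{"dx": -30,"dy": -160,"dz": 212,"rx": 0,"ry": 0,"rz": -0.55,"jaw": 0.4},{"dx": -40,"dy": -210,"dz": 212,"rx": 0,"ry": 0,"rz": -0.7,"jaw": 0.4},{"dx": -45,"dy": -260,"dz": 212,"rx": 0,"ry": 0,"rz": -0.85,"jaw": 0.4},{"dx": -50,"dy": -310,"dz": 212,"rx": 0,"ry": 0,"rz": -1.0,"jaw": 0.4},{"dx": -55,"dy": -360,"dz": 212,"rx": 0,"ry": 0,"rz": -1.1,"jaw": 0.4},{"dx": -60,"dy": -410,"dz": 212,"rx": 0,"ry": 0,"rz": -1.2,"jaw": 0.4},{"dx": -63,"dy": -450,"dz": 212,"rx": 0,"ry": 0,"rz": -1.24,"jaw": 0.4},{"dx": -65,"dy": -475,"dz": 212,"rx": 0,"ry": 0,"rz": -1.24,"jaw": 0.4},{"dx": -65,"dy": -484,"dz": 212,"rx": 0,"ry": 0,"rz": -1.24,"jaw": 0.4},{"dx": -65,"dy": -484,"dz": 212,"rx": 0,"ry": 0,"rz": -1.24,"jaw": 0.4},{"dx": -65,"dy": -484,"dz": 212,"rx": 0,"ry": 0,"rz": -1.24,"jaw": 0.4}])

```text
t: 6.78
ee_pos: [0.4546, -0.1704, 0.4057]
orientation: [-1.562, -0.186, 0.186]
wrist_force: [0.6, 0.3, -3.1]
width: 0.0441
```

```bash
python3 - <<'E'
from h import *
to(.4543,-.1715,.30,.24)
a,d=optics.get_image('top'); b,e=optics.get_image('side')
P=cloud('top',d); 
def up(i,c,f): return cv2.resize(i[c[1]:c[3],c[0]:c[2]],None,fx=f,fy=f,interpolation=cv2.INTER_CUBIC)
save('v5',np.hstack([up(a,(270,140,430,280),2.5),up(b,(230,140,390,280),2.5)]))
for c,dd in (('top',d),('side',e)):
    P=cloud(c,dd).reshape(-1,3); m=(np.linalg.norm(P[:,:2]-[.4543,-.1715],axis=1)<.135)&(P[:,2]>.215)&(P[:,2]<.255)
    q=P[m]; r=cv2.minAreaRect((q[:,:2]*1000).astype(np.float32)); print(c,m.sum(),r)
E
```

```text
d [  -0.3   -1.1 -105.7] r [-0.0004  0.      0.0036] F [ 0.6  0.3 -3.1] w 0.0441 t 6.78 j [ 0.78  0.05 -0.53  1.79  0.03  1.3   0.48]
top 319 ((437.12939453125, -101.25532531738281), (43.30118179321289, 94.26644134521484), 14.39905834197998)
side 334 ((453.7481689453125, -169.4178466796875), (61.79309844970703, 255.8173828125), 9.057421684265137)
```

View pics/v5.png

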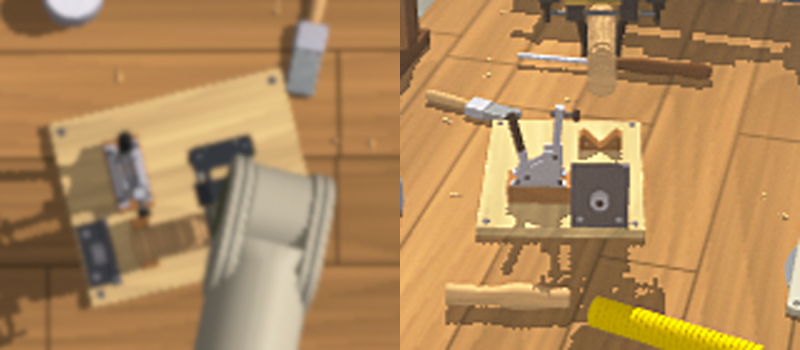

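Left: the pin is over the V-block line, parallel to the jig, its visible end at (140,245) about 19 mm short of the plate. Right: the pin is held level, end-on at (602,75), and the clamp is clear. Lowering it now.

Emit:
carry_out(commands=[{"dx": 0,"dy": -1,"dz": -50,"rx": 0,"ry": 0,"rz": 0,"jaw": 0.4},{"dx": 0,"dy": -1,"dz": -100,"rx": 0,"ry": 0,"rz": 0,"jaw": 0.4},{"dx": 0,"dy": -1,"dz": -140,"rx": 0,"ry": 0,"rz": 0,"jaw": 0.4},{"dx": 0,"dy": -1,"dz": -165,"rx": 0,"ry": 0,"rz": 0,"jaw": 0.4},{"dx": 0,"dy": -1,"dz": -173,"rx": 0,"ry": 0,"rz": 0,"jaw": 0.4},{"dx": 0,"dy": -1,"dz": -173,"rx": 0,"ry": 0,"rz": 0,"jaw": 0.4}])

```text
t: 7.62
ee_pos: [0.4546, -0.1725, 0.2331]
orientation: [-1.563, -0.185, 0.184]
wrist_force: [-0.1, -0.3, -3.1]
width: 0.0435
```

Emit:
carry_out(commands=[{"dx": 0,"dy": 0,"dz": -2,"rx": 0,"ry": 0,"rz": 0,"jaw": 0.4},{"dx": 0,"dy": 0,"dz": -4,"rx": 0,"ry": 0,"rz": 0,"jaw": 0.4},{"dx": 0,"dy": 0,"dz": -4,"rx": 0,"ry": 0,"rz": 0,"jaw": 0.4}])

```text
t: 8.0
ee_pos: [0.4544, -0.1728, 0.229]
orientation: [-1.563, -0.184, 0.184]
wrist_force: [0.3, -0.1, -2.7]
width: 0.0439
```

Emit:
carry_out(commands=[{"dx": 0,"dy": 0,"dz": -1.5,"rx": 0,"ry": 0,"rz": 0,"jaw": 0.4},{"dx": 0,"dy": 0,"dz": -3,"rx": 0,"ry": 0,"rz": 0,"jaw": 0.4},{"dx": 0,"dy": 0,"dz": -3,"rx": 0,"ry": 0,"rz": 0,"jaw": 0.4}])

```text
t: 8.38
ee_pos: [0.4543, -0.1727, 0.2257]
orientation: [-1.563, -0.184, 0.184]
wrist_force: [0.9, 0.1, -2.0]
width: 0.0433
```

Emit:
carry_out(commands=[{"dx": 0,"dy": 0,"dz": -1,"rx": 0,"ry": 0,"rz": 0,"jaw": 0.4},{"dx": 0,"dy": 0,"dz": -1,"rx": 0,"ry": 0,"rz": 0,"jaw": 0.4}])

```text
t: 8.62
ee_pos: [0.4545, -0.1727, 0.225]
orientation: [-1.563, -0.184, 0.184]
wrist_force: [-1.0, 0.3, 0.7]
width: 0.0432
```

Contact felt (Fz -3 → +0.7). I'll release briefly so the pin settles in the Vs, then regrip.

Emit:
carry_out(commands=[{"dx": 0,"dy": 0,"dz": -1,"rx": 0,"ry": 0,"rz": 0,"jaw": 0.6},{"dx": 0,"dy": 0,"dz": -1,"rx": 0,"ry": 0,"rz": 0,"jaw": 0.6},{"dx": 0,"dy": 0,"dz": -1,"rx": 0,"ry": 0,"rz": 0,"jaw": 0.6},{"dx": 0,"dy": 0,"dz": -1,"rx": 0,"ry": 0,"rz": 0,"jaw": 0.6},{"dx": 0,"dy": 0,"dz": -1,"rx": 0,"ry": 0,"rz": 0,"jaw": 0.6}])

```text
t: 9.25
ee_pos: [0.4544, -0.1727, 0.2238]
orientation: [-1.563, -0.184, 0.184]
wrist_force: [-0.2, 0.1, -0.1]
width: 0.052
```

Emit:
carry_out(commands=[{"dx": 0,"dy": 0,"dz": 0,"rx": 0,"ry": 0,"rz": 0,"jaw": 0.4},{"dx": 0,"dy": 0,"dz": 0,"rx": 0,"ry": 0,"rz": 0,"jaw": 0.4},{"dx": 0,"dy": 0,"dz": 0,"rx": 0,"ry": 0,"rz": 0,"jaw": 0.4},{"dx": 0,"dy": 0,"dz": 0,"rx": 0,"ry": 0,"rz": 0,"jaw": 0.4}], newtons=20)

```text
t: 9.75
ee_pos: [0.4546, -0.1726, 0.2239]
orientation: [-1.563, -0.185, 0.184]
wrist_force: [3.4, -0.1, -1.1]
width: 0.0435
```

Emit:
carry_out(commands=[{"dx": 0,"dy": 3.4,"dz": 0,"rx": 0,"ry": 0,"rz": 0,"jaw": 0.4},{"dx": -1,"dy": 6.8,"dz": 0,"rx": 0,"ry": 0,"rz": 0,"jaw": 0.4},{"dx": -2,"dy": 10.2,"dz": 0,"rx": 0,"ry": 0,"rz": 0,"jaw": 0.4},{"dx": -2.5,"dy": 13,"dz": 0,"rx": 0,"ry": 0,"rz": 0,"jaw": 0.4}])

```text
t: 10.25
ee_pos: [0.4517, -0.1596, 0.2238]
orientation: [-1.563, -0.184, 0.184]
wrist_force: [0.3, -2.1, 0.0]
width: 0.0437
```

Emit:
carry_out(commands=[{"dx": -0.2,"dy": 1,"dz": 0,"rx": 0,"ry": 0,"rz": 0,"jaw": 0.4},{"dx": -0.4,"dy": 1.6,"dz": 0,"rx": 0,"ry": 0,"rz": 0,"jaw": 0.4}])

```text
t: 10.5
ee_pos: [0.4514, -0.1583, 0.2238]
orientation: [-1.563, -0.184, 0.184]
wrist_force: [-0.5, -2.7, 1.5]
width: 0.0433
```

Sliding friction is about 2.5 N. Now 1 mm steps.

Emit:
carry_out(commands=[{"dx": -0.2,"dy": 0.8,"dz": 0,"rx": 0,"ry": 0,"rz": 0,"jaw": 0.4},{"dx": -0.3,"dy": 1.4,"dz": 0,"rx": 0,"ry": 0,"rz": 0,"jaw": 0.4}])

```text
t: 10.75
ee_pos: [0.4511, -0.1569, 0.2238]
orientation: [-1.563, -0.184, 0.184]
wrist_force: [-0.9, -3.3, 2.3]
width: 0.0436
```

Emit:
carry_out(commands=[{"dx": -0.2,"dy": 0.7,"dz": 0,"rx": 0,"ry": 0,"rz": 0,"jaw": 0.4},{"dx": -0.2,"dy": 0.7,"dz": 0,"rx": 0,"ry": 0,"rz": 0,"jaw": 0.4}])

```text
t: 11.0
ee_pos: [0.4509, -0.1561, 0.2238]
orientation: [-1.563, -0.184, 0.184]
wrist_force: [-1.4, -3.9, 3.0]
width: 0.0436
```

Emit:
carry_out(commands=[{"dx": -0.2,"dy": 0.7,"dz": 0,"rx": 0,"ry": 0,"rz": 0,"jaw": 0.4},{"dx": -0.2,"dy": 0.7,"dz": 0,"rx": 0,"ry": 0,"rz": 0,"jaw": 0.4}])

```text
t: 11.25
ee_pos: [0.4507, -0.1554, 0.2238]
orientation: [-1.563, -0.184, 0.184]
wrist_force: [-1.2, -4.2, 3.0]
width: 0.0437
```

Emit:
carry_out(commands=[{"dx": -0.2,"dy": 0.8,"dz": 0,"rx": 0,"ry": 0,"rz": 0,"jaw": 0.4},{"dx": -0.2,"dy": 0.8,"dz": 0,"rx": 0,"ry": 0,"rz": 0,"jaw": 0.4}])

```text
t: 11.5
ee_pos: [0.4505, -0.1545, 0.2238]
orientation: [-1.563, -0.184, 0.184]
wrist_force: [-1.2, -4.3, 2.5]
width: 0.0435
```

Emit:
carry_out(commands=[{"dx": -0.2,"dy": 0.8,"dz": 0,"rx": 0,"ry": 0,"rz": 0,"jaw": 0.4},{"dx": -0.2,"dy": 0.8,"dz": 0,"rx": 0,"ry": 0,"rz": 0,"jaw": 0.4}])

```text
t: 11.75
ee_pos: [0.4503, -0.1537, 0.2238]
orientation: [-1.563, -0.184, 0.184]
wrist_force: [-2.3, -4.8, 4.3]
width: 0.0431
```

Emit:
carry_out(commands=[{"dx": -0.2,"dy": 0.8,"dz": 0,"rx": 0,"ry": 0,"rz": 0,"jaw": 0.4},{"dx": -0.2,"dy": 0.8,"dz": 0,"rx": 0,"ry": 0,"rz": 0,"jaw": 0.4}])

```text
t: 12.0
ee_pos: [0.4501, -0.1529, 0.2238]
orientation: [-1.563, -0.184, 0.184]
wrist_force: [-1.9, -4.7, 4.0]
width: 0.0435
```

Emit:
carry_out(commands=[{"dx": 0,"dy": 1,"dz": 0.5,"rx": 0,"ry": 0,"rz": 0,"jaw": 0.4},{"dx": 0,"dy": 1,"dz": 0.5,"rx": 0,"ry": 0,"rz": 0,"jaw": 0.4}])

```text
t: 12.25
ee_pos: [0.45, -0.1525, 0.224]
orientation: [-1.564, -0.184, 0.184]
wrist_force: [0.8, -7.7, -2.7]
width: 0.0432
```

```bash
python3 - <<'E'
from h import *
a,d=optics.get_image('top'); b,e=optics.get_image('side')
def up(i,c,f): return cv2.resize(i[c[1]:c[3],c[0]:c[2]],None,fx=f,fy=f,interpolation=cv2.INTER_CUBIC)
save('v6',np.hstack([up(a,(280,180,360,270),5),up(b,(260,170,340,260),5)]))
P=cloud('top',d); m=(P[...,2]>.058)&(P[...,2]<.08)&(P[...,1]>-.14)&(P[...,1]<-.02)&(abs(P[...,0]-.43)<.06)
J=(P-[.508,-.140,0])@np.array([[np.cos(.24),-np.sin(.24),0],[np.sin(.24),np.cos(.24),0],[0,0,1]])
J=J; m&=abs(J[...,0]+.06)<.015
for lo in np.arange(.05,.14,.005):
    k=(abs(J[...,0]+.06)<.008)&(J[...,1]>=lo)&(J[...,1]<lo+.005); print(round(lo,3),k.sum(),J[k][:,2].round(3).tolist()[:6])
to(.45,-.15,.224,.24)
E
```

```text
0.05 33 [0.366, 0.395, 0.435, 0.44, 0.08, 0.078]
0.055 11 [0.079, 0.084, 0.074, 0.078, 0.381, 0.412]
0.06 9 [0.079, 0.079, 0.071, 0.07, 0.066, 0.075]
0.065 6 [0.079, 0.081, 0.08, 0.071, 0.073, 0.07]
0.07 8 [0.076, 0.071, 0.073, 0.08, 0.078, 0.08]
0.075 6 [0.085, 0.079, 0.076, 0.077, 0.075, 0.072]
0.08 7 [0.083, 0.08, 0.072, 0.067, 0.079, 0.081]
0.085 8 [0.073, 0.085, 0.085, 0.081, 0.078, 0.079]
0.09 8 [0.076, 0.072, 0.067, 0.073, 0.07, 0.077]
0.095 6 [0.075, 0.073, 0.077, 0.067, 0.077, 0.073]
0.1 8 [0.077, 0.075, 0.072, 0.077, 0.079, 0.075]
0.105 8 [0.075, 0.08, 0.077, 0.073, 0.077, 0.08]
0.11 6 [0.076, 0.073, 0.071, 0.08, 0.08, 0.076]
0.115 7 [0.114, 0.071, 0.072, 0.067, 0.072, 0.113]
0.12 7 [0.11, 0.108, 0.105, 0.119, 0.111, 0.113]
0.125 6 [0.106, 0.109, 0.108, 0.115, 0.115, 0.113]
0.13 9 [0.066, 0.116, 0.068, 0.075, 0.098, 0.065]
0.135 7 [0.071, 0.067, 0.073, 0.07, 0.073, 0.07]
d [-0.1  2.6  0. ] r [0.0006 0.0003 0.006 ] F [ 1.3 -8.7 -3.9] w 0.0434 t 12.35 j [ 0.72  0.24 -0.53  2.02  0.15  0.92  0.34]
```

View pics/v6.png

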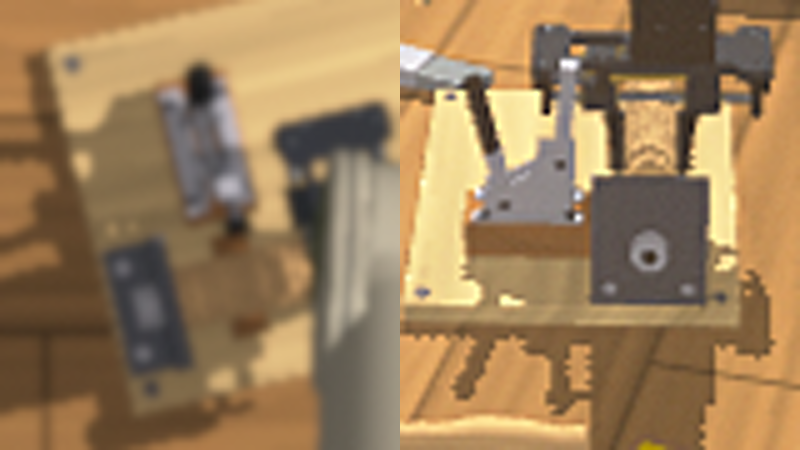

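The push jumped from 4.7 to 8.7 N and motion stopped. The picture shows the pin end on the plate with no gap (170,290 left). One small further press, then hold.

Emit:
carry_out(commands=[{"dx": -0.2,"dy": 0.6,"dz": 0,"rx": 0,"ry": 0,"rz": 0,"jaw": 0.4},{"dx": -0.2,"dy": 0.6,"dz": 0,"rx": 0,"ry": 0,"rz": 0,"jaw": 0.4},{"dx": -0.2,"dy": 0.6,"dz": 0,"rx": 0,"ry": 0,"rz": 0,"jaw": 0.4}])

```text
t: 12.72
ee_pos: [0.4499, -0.1524, 0.2241]
orientation: [-1.564, -0.184, 0.183]
wrist_force: [2.9, -10.0, -3.4]
width: 0.0435
```

The pin is firmly home (about 10 N axial, no further travel). Release, lift, then shut the jaws and turn for the handle.

Emit:
carry_out(commands=[{"dx": 0,"dy": 0,"dz": 0,"rx": 0,"ry": 0,"rz": 0,"jaw": 0.8},{"dx": 0,"dy": 0,"dz": 0,"rx": 0,"ry": 0,"rz": 0,"jaw": 0.8},{"dx": 0,"dy": -1,"dz": 0,"rx": 0,"ry": 0,"rz": 0,"jaw": 0.8},{"dx": 0,"dy": -1,"dz": 0,"rx": 0,"ry": 0,"rz": 0,"jaw": 0.8},{"dx": 0,"dy": -1,"dz": 30,"rx": 0,"ry": 0,"rz": 0,"jaw": 0.8},{"dx": 0,"dy": -1,"dz": 80,"rx": 0,"ry": 0,"rz": 0,"jaw": 0.8},{"dx": 0,"dy": -1,"dz": 130,"rx": 0,"ry": 0,"rz": 0,"jaw": 0.8},{"dx": 0,"dy": -1,"dz": 185,"rx": 0,"ry": 0,"rz": 0,"jaw": 0},{"dx": 0,"dy": -1,"dz": 195,"rx": 0,"ry": 0,"rz": 0,"jaw": 0}])

```text
t: 13.85
ee_pos: [0.4506, -0.1521, 0.423]
orientation: [-1.566, -0.188, 0.18]
wrist_force: [0.6, 0.6, -0.4]
width: 0.0567
```

Emit:
carry_out(commands=[{"dx": 10,"dy": 10,"dz": 0,"rx": 0,"ry": 0,"rz": -0.17,"jaw": 0},{"dx": 20,"dy": 25,"dz": 0,"rx": 0,"ry": 0,"rz": -0.35,"jaw": 0},{"dx": 35,"dy": 40,"dz": 0,"rx": 0,"ry": 0,"rz": -0.53,"jaw": 0},{"dx": 50,"dy": 60,"dz": 0,"rx": 0,"ry": 0,"rz": -0.71,"jaw": 0},{"dx": 65,"dy": 75,"dz": 0,"rx": 0,"ry": 0,"rz": -0.89,"jaw": 0},{"dx": 75,"dy": 90,"dz": 0,"rx": 0,"ry": 0,"rz": -1.07,"jaw": 0},{"dx": 81,"dy": 96,"dz": 0,"rx": 0,"ry": 0,"rz": -1.25,"jaw": 0},{"dx": 81,"dy": 96,"dz": 0,"rx": 0,"ry": 0,"rz": -1.43,"jaw": 0},{"dx": 81,"dy": 96,"dz": 0,"rx": 0,"ry": 0,"rz": -1.571,"jaw": 0},{"dx": 81,"dy": 96,"dz": 0,"rx": 0,"ry": 0,"rz": -1.571,"jaw": 0},{"dx": 81,"dy": 96,"dz": 0,"rx": 0,"ry": 0,"rz": -1.571,"jaw": 0}])

```text
t: 15.22
ee_pos: [0.5309, -0.0563, 0.4188]
orientation: [-1.313, 1.033, -1.032]
wrist_force: [-0.3, 0.1, 0.5]
width: 0.0006
```

```bash
python3 - <<'E'
from h import *
to(.531,-.0572,.319,-1.331)
b,e=optics.get_image('side')
save('v7',b,(250,120,350,240),5)
E
```

```text
d [  0.1  -0.9 -99.8] r [-0.0001 -0.0007  0.0022] F [-0.3  0.1  0.5] w 0.0006 t 15.22 j [ 0.53  0.17 -0.56  1.66  0.09  1.34 -1.38]
```

View pics/v7.png

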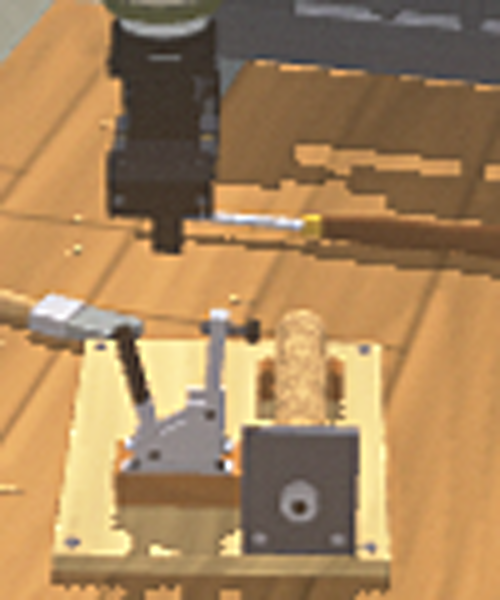

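The pin lies in both Vs on the plate. The closed fingertip (168,250) is above the gap between handle (122,330) and bar (218,312). Descending into the gap.

Emit:
carry_out(commands=[{"dx": 0,"dy": -1,"dz": -35,"rx": 0,"ry": 0,"rz": 0,"jaw": 0},{"dx": 0,"dy": -1,"dz": -70,"rx": 0,"ry": 0,"rz": 0,"jaw": 0},{"dx": 0,"dy": -1,"dz": -95,"rx": 0,"ry": 0,"rz": 0,"jaw": 0},{"dx": 0,"dy": -1,"dz": -98,"rx": 0,"ry": 0,"rz": 0,"jaw": 0},{"dx": 0,"dy": -1,"dz": -98,"rx": 0,"ry": 0,"rz": 0,"jaw": 0}])

```text
t: 15.9
ee_pos: [0.5312, -0.0573, 0.322]
orientation: [-1.311, 1.034, -1.035]
wrist_force: [0.1, 0.5, 0.3]
width: 0.0004
```

```bash
python3 - <<'E'
from h import *
s=bot.get_state(); p=np.array(s['ee_pos']); print(p, s['wrist_force'])
o=np.array([.508,-.140]); c,n=np.cos(.24),np.sin(.24); Rj=np.array([[c,-n],[n,c]])
for q in [0,.1,.25,.4,.55,.7,.8,.9,.95,1.0,1.05,1.1,1.15,1.2,1.22,1.25,1.28,1.31]:
    a=1.35-q; jx=54+85*np.cos(a)-7*np.sin(a)-9.5; z=60+85*np.sin(a)+7*np.cos(a)
    w=o+Rj@np.array([jx,75])/1000; print(q,round(jx,1),round(z,1),((np.r_[w,z/1000+.182]-p)*1000).round(1))
b,e=optics.get_image('side'); save('v8',b,(250,120,350,240),5)
E
```

```text
[ 0.53121981 -0.05731933  0.32204954] [0.11095572 0.47184092 0.25694865]
0 56.3 144.5 [13.6  3.5  4.4]
0.1 64.7 142.9 [21.8  5.5  2.8]
0.25 76.8 138.9 [33.6  8.4 -1.1]
0.4 88.2 133.2 [44.7 11.1 -6.8]
0.55 98.7 125.9 [ 54.8  13.6 -14.2]
0.7 107.9 117.0 [ 63.8  15.8 -23. ]
0.8 113.3 110.4 [ 69.   17.1 -29.7]
0.9 118.0 103.3 [ 73.6  18.2 -36.8]
0.95 120.1 99.5 [ 75.6  18.7 -40.5]
1.0 121.9 95.7 [ 77.4  19.2 -44.3]
1.05 123.6 91.8 [ 79.   19.6 -48.2]
1.1 125.1 87.8 [ 80.5  19.9 -52.2]
1.15 126.4 83.7 [ 81.7  20.2 -56.3]
1.2 127.5 79.6 [ 82.8  20.5 -60.4]
1.22 127.9 78.0 [ 83.2  20.6 -62.1]
1.25 128.4 75.5 [ 83.6  20.7 -64.6]
1.28 128.8 72.9 [ 84.1  20.8 -67.1]
1.31 129.2 70.4 [ 84.4  20.9 -69.7]
```

View pics/v8.png

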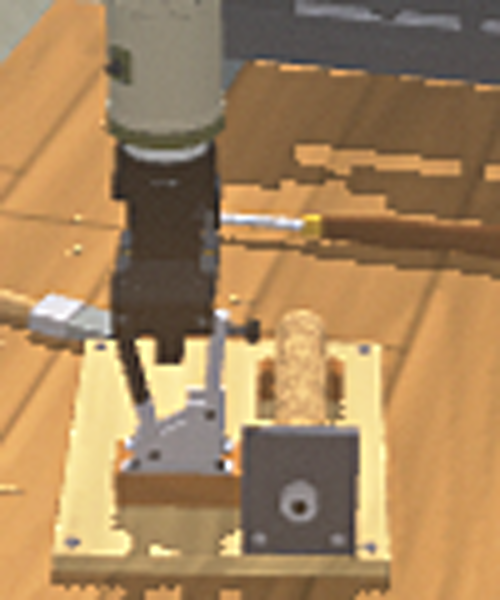

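The fingertip (170,355) stands in the gap, touching nothing, with the body above the bar. Now push along the arc.

Emit:
carry_out(commands=[{"dx": 7,"dy": 2,"dz": 2,"rx": 0,"ry": 0,"rz": 0,"jaw": 0},{"dx": 14,"dy": 3.5,"dz": 4,"rx": 0,"ry": 0,"rz": 0,"jaw": 0},{"dx": 18,"dy": 4.5,"dz": 3.5,"rx": 0,"ry": 0,"rz": 0,"jaw": 0},{"dx": 22,"dy": 5.5,"dz": 3,"rx": 0,"ry": 0,"rz": 0,"jaw": 0}])

```text
t: 16.45
ee_pos: [0.5533, -0.0519, 0.3243]
orientation: [-1.311, 1.035, -1.035]
wrist_force: [-3.1, -1.1, 0.8]
width: 0.0005
```

Emit:
carry_out(commands=[{"dx": 6,"dy": 1.5,"dz": -2,"rx": 0,"ry": 0,"rz": 0,"jaw": 0},{"dx": 12,"dy": 3,"dz": -4,"rx": 0,"ry": 0,"rz": 0,"jaw": 0},{"dx": 18,"dy": 4.5,"dz": -7,"rx": 0,"ry": 0,"rz": 0,"jaw": 0},{"dx": 23,"dy": 5.6,"dz": -10,"rx": 0,"ry": 0,"rz": 0,"jaw": 0}])

```text
t: 16.95
ee_pos: [0.5765, -0.0462, 0.3141]
orientation: [-1.311, 1.035, -1.035]
wrist_force: [-2.5, -1.2, 2.5]
width: 0.0004
```

Emit:
carry_out(commands=[{"dx": 5,"dy": 1.2,"dz": -3,"rx": 0,"ry": 0,"rz": 0,"jaw": 0},{"dx": 9.5,"dy": 2.5,"dz": -6,"rx": 0,"ry": 0,"rz": 0,"jaw": 0},{"dx": 14,"dy": 3.6,"dz": -10.5,"rx": 0,"ry": 0,"rz": 0,"jaw": 0},{"dx": 18.5,"dy": 4.7,"dz": -15,"rx": 0,"ry": 0,"rz": 0,"jaw": 0},{"dx": 23.7,"dy": 6,"dz": -21.7,"rx": 0,"ry": 0,"rz": 0,"jaw": 0},{"dx": 28.3,"dy": 7.1,"dz": -29,"rx": 0,"ry": 0,"rz": 0,"jaw": 0}])

```text
t: 17.7
ee_pos: [0.6045, -0.0393, 0.2851]
orientation: [-1.311, 1.035, -1.035]
wrist_force: [-4.9, -2.7, 4.8]
width: 0.0007
```

Emit:
carry_out(commands=[{"dx": 2.3,"dy": 0.6,"dz": -3.5,"rx": 0,"ry": 0,"rz": 0,"jaw": 0},{"dx": 4,"dy": 1.1,"dz": -7.3,"rx": 0,"ry": 0,"rz": 0,"jaw": 0},{"dx": 5.7,"dy": 1.5,"dz": -11.2,"rx": 0,"ry": 0,"rz": 0,"jaw": 0},{"dx": 7.2,"dy": 1.9,"dz": -15.2,"rx": 0,"ry": 0,"rz": 0,"jaw": 0}])

```text
t: 18.2
ee_pos: [0.6115, -0.0372, 0.2706]
orientation: [-1.311, 1.035, -1.035]
wrist_force: [-7.3, -2.3, 10.3]
width: 0.0006
```

Emit:
carry_out(commands=[{"dx": 0.7,"dy": 0.2,"dz": -2,"rx": 0,"ry": 0,"rz": 0,"jaw": 0},{"dx": 1.3,"dy": 0.3,"dz": -4,"rx": 0,"ry": 0,"rz": 0,"jaw": 0}])

```text
t: 18.45
ee_pos: [0.6128, -0.0369, 0.2665]
orientation: [-1.311, 1.035, -1.035]
wrist_force: [-5.8, -2.6, 7.5]
width: 0.0006
```

Emit:
carry_out(commands=[{"dx": 0.5,"dy": 0.2,"dz": -2,"rx": 0,"ry": 0,"rz": 0,"jaw": 0},{"dx": 1,"dy": 0.3,"dz": -4,"rx": 0,"ry": 0,"rz": 0,"jaw": 0}])

```text
t: 18.7
ee_pos: [0.6138, -0.0366, 0.2624]
orientation: [-1.311, 1.034, -1.035]
wrist_force: [-3.1, -2.5, 5.2]
width: 0.0005
```

Emit:
carry_out(commands=[{"dx": 0.2,"dy": 0,"dz": -1,"rx": 0,"ry": 0,"rz": 0,"jaw": 0},{"dx": 0.3,"dy": 0.1,"dz": -2,"rx": 0,"ry": 0,"rz": 0,"jaw": 0}])

```text
t: 18.95
ee_pos: [0.6143, -0.0364, 0.2602]
orientation: [-1.31, 1.034, -1.035]
wrist_force: [0.1, -1.5, 1.5]
width: 0.0003
```

Emit:
carry_out(commands=[{"dx": 0.1,"dy": 0,"dz": -0.7,"rx": 0,"ry": 0,"rz": 0,"jaw": 0},{"dx": 0.2,"dy": 0,"dz": -1.4,"rx": 0,"ry": 0,"rz": 0,"jaw": 0}])

```text
t: 19.2
ee_pos: [0.6144, -0.0362, 0.2586]
orientation: [-1.31, 1.034, -1.035]
wrist_force: [0.3, -0.4, -0.2]
width: 0.0006
```

```bash
python3 - <<'E'
from h import *
print(bot.get_state()['wrist_force'])
b,e=optics.get_image('side'); save('v9',b,(250,150,350,250),6)
E
```

```text
[ 0.34915257 -0.38782574 -0.24475545]
```

View pics/v9.png

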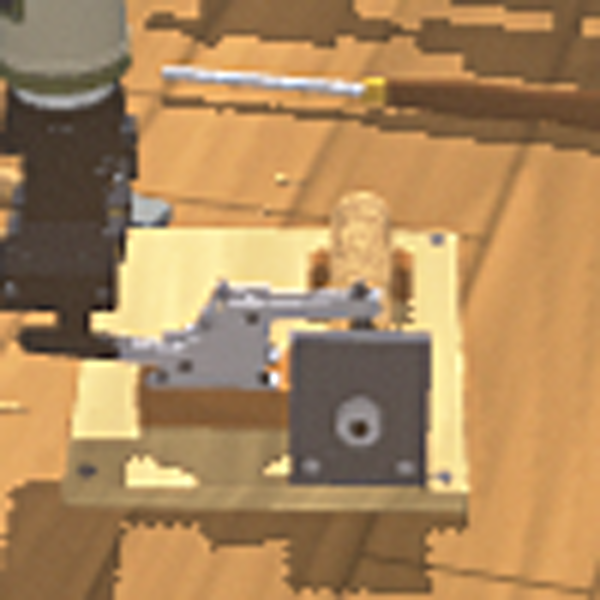

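The handle lies level (20–150, 345), the bar is down over the pin with its pad on it (365,310), and the wrist force is zero, so the clamp has snapped. Retreating straight up, then a check.

Emit:
carry_out(commands=[{"dx": 0,"dy": 0,"dz": 10,"rx": 0,"ry": 0,"rz": 0,"jaw": 0},{"dx": 0,"dy": 0,"dz": 50,"rx": 0,"ry": 0,"rz": 0,"jaw": 0},{"dx": 0,"dy": 0,"dz": 100,"rx": 0,"ry": 0,"rz": 0,"jaw": 0},{"dx": 0,"dy": 0,"dz": 160,"rx": 0,"ry": 0,"rz": 0,"jaw": 0},{"dx": 0,"dy": 0,"dz": 160,"rx": 0,"ry": 0,"rz": 0,"jaw": 0},{"dx": 0,"dy": 0,"dz": 160,"rx": 0,"ry": 0,"rz": 0,"jaw": 0}])

```text
t: 20.0
ee_pos: [0.6141, -0.0364, 0.4187]
orientation: [-1.311, 1.035, -1.035]
wrist_force: [-0.5, -1.0, -1.2]
width: 0.0003
```

```bash
python3 - <<'E'
from h import *
s=bot.get_state(); print(s['t'],s['ee_pos'],s['wrist_force'])
b,e=optics.get_image('side'); save('v10',b,(230,150,350,250),5)
P=cloud('side',e); J=(P-[.508,-.140,0])@np.array([[np.cos(.24),-np.sin(.24),0],[np.sin(.24),np.cos(.24),0],[0,0,1]])
m=(abs(J[...,1]-75e-3)<.012)&(J[...,0]>.09)&(J[...,0]<.17)&(J[...,2]>.04)&(J[...,2]<.2); q=J[m]
print('handle pts',m.sum(),'slope',np.polyfit(q[:,0],q[:,2],1).round(3),'z',q[:,2].mean().round(4))
E
```

```text
20.0 [ 0.61407834 -0.03641985  0.41874648] [-0.47722849 -0.96787436 -1.15803849]
handle pts 75 slope [0.04  0.061] z 0.0657
```

View pics/v10.png

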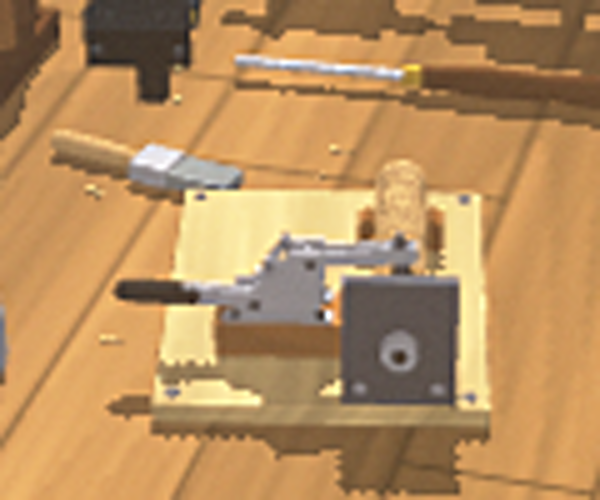

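The handle lies level at (155,292), with a fitted slope of 0.04, which is the locked angle. The pad is on the pin at (402,262), the pin is against the plate, and the gripper is well clear. Handing in.

```bash
python3 -c "
from plant import bot
print(bot.finish_job())"
```

```text
the job is handed in; nothing more can be done
None
```

The pin is in the jig, home on the end plate and clamped, and the job is handed in at about 20 s of the 67 s allowed; no verdict came back.

- **Pin:** I took the grooved beech cylinder between the blank and the leg, laid it in the V-blocks and slid it along. Friction was about 2–5 N. At the plate the push rose to about 10 N and travel stopped.
- **Clamp:** I pushed the handle over with closed fingertips, at no more than about 13 N in the readings. The force fell to zero as it snapped past centre, and I backed off at once.
- **Last checks:**
  - The handle's fitted slope is 0.04 rad above level, which is the locked position (joint about 1.31).
  - The pad is on the pin.
  - I saw no gap at the plate before clamping; in the last picture the clamp bar and plate hide most of that end.
  - The gripper was well clear, with wrist force within about 1.6 N.
- **Not checked:** the pad force cannot be measured directly, and I only looked at the bystanders by eye in the pictures taken. The first move call was refused as invalid because its rows lacked some fields, and nothing moved.

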